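# Hang the stock bin's gate and fill the bin with tins

## Robot

A 6-joint arm with a two-finger parallel gripper is mounted at the origin on the work surface. World frame = base frame: x ahead of the robot, y to its left, z up, the work surface at z = 0. Lengths are in m, angles in rad, forces in N, time in s.
With the tool pointing down it reaches from about 0.325 to 0.85 m from the base axis. Payload 4.4 kg.
Tool frame: the origin (TCP) lies at the very end of the fingers, on their centre line; the grasp point (between the pads) lies 19 mm behind it; z points along the fingers, y is the line along which they close (so a half turn about z gives the same grasp; the last joint's range is limited). The gripper opens to 94 mm and grips with 3 to 60 N. Pads are 16 mm wide; open, the fingers measure 119 mm over their backs; the gripper's body (75 mm by 177 mm) begins 78 mm behind the grasp point.
Start: joints at [0.957, 0.207, 1.542, -0, 1.393, -0.15], TCP at [0.257, 0.514, 0.205] pointing down, gripper open.
Joint ranges: [-2.73, 2.73], [-0.86, 2.22], [0.23, 2.46], [-1.11, 4.25], [0.08, 2.63], [-2.82, 2.82]. Speed limits (rad/s): [2.79, 2.79, 3.14, 3.14, 3.14, 3.14].

## Interface

Orientations are given as a unit quaternion [x, y, z, w].
In Python, from station import state, grab_frame, close_job gives the robot as it stands.
- The arm moves only by the shell command python3 -m jog 'ROWS' [FORCE]. ROWS is JSON, a list that holds one entry, the list of rows, each a list of 7 numbers: the shift along the tool's x, y, z in m, then the turn, a rotation vector about the tool's x, y, z in degrees, then the finger opening in m, from 0 to 0.094. In form: [[[x, y, z, rx, ry, rz, gripper], ...]]. A call has 1 to 12 rows; each row is the pose to reach, as a shift and turn from the pose commanded when the call began, along the tool's axes at that moment; what a row does not reach only later rows make up. A row lasts 1/8 s, in which the tool goes at most 62.5 mm and 10.7 degrees, less where a joint would pass 70% of its speed; a pose out of reach is approached as far as the arm can. A call with a gripper value outside its range is refused whole. The fingers move at their own pace and stop on an object; FORCE is the grip in N (left out, the last holds). Time passes only in rows, so rows that repeat a pose let the fingers close. It gives the time, the measured TCP pose, the force, the opening and the grip force at its end, in the units of the state.
- state(): the state, without advancing time (a new reading comes with each control period).
- grab_frame(name): name is "scene" or "top" or "wrist"; returns a dict with "color" (420x560x3 uint8, red, green, blue), "mtx" (3x3 intrinsics, pixels), "R" (3x3) and "t" (3): a world point X has camera coordinates R X + t; the wrist camera has in their place "hand_eye" (4x4, takes a point from camera to tool coordinates, whose origin is the TCP and whose axes are the flange's). Camera axes: x right, y down, z forward; pixel columns grow to the right and rows downward; lengths in m; the calibration is good to about 2 mm. A picture is of the moment at which its call begins: read the wrist's pose just before it. There is no depth.
- close_job(): hands the job in; it is judged then, once.
The state is a dict: "time_s": time; "joints": joint angles; "qd": joint speeds; "joint_torque": joint torques, N m; "ee_pos": TCP position; "eef_rot": TCP orientation; "contact_force": force on the tool from outside, world axes, zero at the start; "moment": the same for the moment, N m; "opening": finger opening in m; "grip_force": force on a finger pad.
Only numpy, scipy, OpenCV 4.12 (cv2) and the standard library are available. Lean on these libraries where they do the work, as an engineer would, in place of code of your own. Each camera call takes 0.05 s, during which the arm holds its last target. There are 200 camera calls.

## Task

Take the gate out of its rack, lower both its knuckles fully down onto the two pintle pins of the green stock bin and leave it shut across the bin's open side. Then tip the hinged tray well up so that its tins slide into the bin, and let the tray come back down level; put any tins that have strayed on the counter into the bin too. In the end every tin is inside the bin, the gate is still hung and shut, and the canister, glass and weight have been left alone.

Things in the scene. Friction and masses are not known exactly. Their poses are not given: they have to be found in the camera images.
- bin: green stock bin fixed to the counter, 160 mm (its x) by 200 mm (its y), origin at the centre of its underside, z up. Open top; walls 110 mm high, 10 mm thick on its -x, -y and +y sides; the +x side is open between two posts 16 mm square, 124 mm tall, and is closed only by the gate. Inner floor 8 mm up. The tipping tray is hinged on its -y side
- pin_low (a point): foot (shoulder) of the lower pintle pin at the bin's +x/+y corner. Pin of 10 mm diameter, pointing up, 20 mm long, the last 7 mm tapering to 4 mm; it stands on a bracket 26 by 24 mm, 10 mm thick, whose top is this point, 25 mm above the counter. Axes as the bin's
- pin_high (a point): foot of the upper pintle pin, the same pin and bracket exactly 95 mm above the lower one; because its bracket roofs over the lower pin, a knuckle reaches the lower pin only from outside (the bin's +x side) at a lift of 20 to 65 mm above its seat, and then goes straight down
- jamb (a point): where the gate's free edge (gate_free) lies when the gate is hung and shut: at the -y end of the opening, 206 mm from the pin axis, 90 mm above the counter. The shut gate stands 6 mm outside the posts, which stop it from swinging inward
- gate: the gate: an upright leaf 189 mm long (its y), 14 mm thick (its x), 140 mm high (its z), green with a wooden panel, about 0.35 kg; origin at the centre of its underside. On its +y edge are two steel knuckles. It starts upright in a wooden slotted rack: slot 22 mm wide, floor 10 mm above the counter, sides up to 60 mm above the counter, open above and at the ends
- gate_low (a point): underside centre of the gate's lower knuckle, a tube 25 mm outside, 14 mm bore, 18 mm tall, upright, 111.5 mm from the gate's middle along its +y, 10 mm above the leaf's underside. It sits on pin_low when hung
- gate_high (a point): underside centre of the gate's upper knuckle, 95 mm above the lower one; it sits on pin_high when hung
- gate_free (a point): middle of the gate's free edge, 206 mm from the knuckle axis, 75 mm above the leaf's underside
- gate_grip (a point): point to grip the gate: on the wooden tab over its middle, 60 mm long (gate's y), 12 mm thick (gate's x), 48 mm high above the leaf's top edge; this point is 170 mm above the leaf's underside and 18 mm below the tab's top. Axes as the gate's
- tray (a joint): tipping angle of the aluminium tray: 0 level and at rest, to 1.05 rad tipped into the bin. It turns about the bin's x direction at tray_hinge and falls slowly back by its own weight (0.4 kg). 140 mm wide (bin x), reaching 190 mm from the hinge towards the bin's -y; 30 mm rims, none at the bin end. Tins start to slide at 0.45 to 0.65 rad; 0.95 empties it
- tray_hinge (a point): middle of the tray's hinge axis, at the top of the bin's -y wall, 113 mm above the counter
- tray_handle (a point): middle of the tray's handle: a round wooden bar, 12 mm thick, 100 mm long, along the bin's x, at the tray's outer end; 235 mm from the hinge axis and 18 mm above it, 131 mm above the counter when level, 45 mm clear of the tray's end rim; turns easily in a light grip
- tin1_c (a point): tin, a closed metal box with a brass lid, 38 mm (x) by 62 mm (y) by 30 mm (z), about 60 g; this point is its centre. Starts on the tray; may be absent
- tin2_c (a point): tin, a closed metal box with a brass lid, 38 mm (x) by 62 mm (y) by 30 mm (z), about 60 g; this point is its centre. Starts on the tray; may be absent
- tin3_c (a point): tin, a closed metal box with a brass lid, 38 mm (x) by 62 mm (y) by 30 mm (z), about 60 g; this point is its centre. Starts on the tray; may be absent
- tin4_c (a point): tin, a closed metal box with a brass lid, 38 mm (x) by 62 mm (y) by 30 mm (z), about 60 g; this point is its centre. Starts on the tray; may be absent
- tin5_c (a point): tin, a closed metal box with a brass lid, 38 mm (x) by 62 mm (y) by 30 mm (z), about 60 g; this point is its centre. Starts strayed on the counter, flat; may be absent
- tin6_c (a point): tin, a closed metal box with a brass lid, 38 mm (x) by 62 mm (y) by 30 mm (z), about 60 g; this point is its centre. Starts strayed on the counter, flat; may be absent
- tin7_c (a point): tin, a closed metal box with a brass lid, 38 mm (x) by 62 mm (y) by 30 mm (z), about 60 g; this point is its centre. Starts strayed on the counter, flat; may be absent
- canister: brass canister with a knob lid, 96 mm across, 122 mm tall; origin at the centre of its underside. Leave alone
- glass: green tea glass, 68 mm across, 80 mm tall; origin at the centre of its underside. Leave alone
- weight: brass scale weight, 60 mm across, 68 mm tall; origin at the centre of its underside. Leave alone
Not all that is in view belongs to the job. What is shaped like the part that bears tin5_c but black or pink is not meant. Several things have the shape of the gate; the one meant has the colours described above.

How it is judged:
By the outcome, as a careful person would: the job done as asked, in the order asked, and still so for the second after the job is handed in, with the robot touching nothing.
Of tin1, tin2, tin3, tin4 only 2 to 4 are there at a start; the rules pass over those that are not, and their reading is None.
Of tin5, tin6, tin7 only 2 to 3 are there at a start; the rules pass over those that are not, and their reading is None.
At some moment in a run one of tin5, tin6, tin7 may be knocked a few centimetres aside while the robot is not near it.
It also fails if it takes over 210 s, if anything falls off the work surface, if the arm or the gripper's body presses on something with over 40 N, if the wrist force passes 120 N, or if a joint passes its speed limit or range.

## Working session

There is one attempt and no reset: what is moved stays moved. The work goes in short steps, Python scripts to look and compute and a shell command to move; the robot and the scene stay as the last step left them, time stands still between calls to the robot, and variables do not carry over. Pictures are saved under pics/ and viewed, at most 14 in all, crops included, and the job is handed in when it is done.

```bash
ls; mkdir -p pics; python3 - <<'E'
from station import state, grab_frame
import cv2,json
print(state())
for n in("scene","top"):
    f=grab_frame(n); cv2.imwrite(f"pics/{n}0.png",cv2.resize(f["color"][:,:,::-1],(800,600),interpolation=cv2.INTER_CUBIC))
    print(n,f["mtx"],f["R"],f["t"])
E
```

```text
pics
{'time_s': 0.0, 'joints': array([ 9.56529007e-01,  2.07406690e-01,  1.54293658e+00, -1.09001680e-05,
        1.39347494e+00, -1.50515900e-01]), 'qd': array([ 0.00092994, -0.00130702, -0.0004992 ,  0.0005045 ,  0.00134483,
        0.00062437]), 'joint_torque': array([-7.15535789e-04, -3.70872402e+01, -2.81422663e+01,  6.97801472e-02,
        3.60072625e-02, -1.29083001e-04]), 'ee_pos': array([0.25675919, 0.51360076, 0.2043066 ]), 'eef_rot': array([ 2.29802353e-01,  9.73236683e-01, -1.03440840e-03, -4.10246096e-04]), 'contact_force': array([-0.48051664,  0.34849447, -0.2066424 ]), 'moment': array([ 0.00063459,  0.02745234, -0.03818314]), 'grip_force': 0.0, 'opening': 0.09392250060350986}
scene [[538.8123447    0.         280.57086378]
 [  0.         538.8123447  211.76399195]
 [  0.           0.           1.        ]] [[ 0.03109798  0.99950984 -0.00360361]
 [ 0.66022128 -0.02324821 -0.75071125]
 [-0.75042706  0.02096642 -0.66062064]] [ 0.07213654 -0.27695558  2.09933336]
top [[391.14363798   0.         274.32034348]
 [  0.         391.14363798 207.50359456]
 [  0.           0.           1.        ]] [[-3.14577533e-03 -9.99995049e-01  8.22994952e-05]
 [-9.94556634e-01  3.12009562e-03 -1.04150695e-01]
 [ 1.04149923e-01 -4.09486196e-04 -9.94561524e-01]] [-0.11052082  0.55801762  1.4778675 ]
```

View pics/scene0.png

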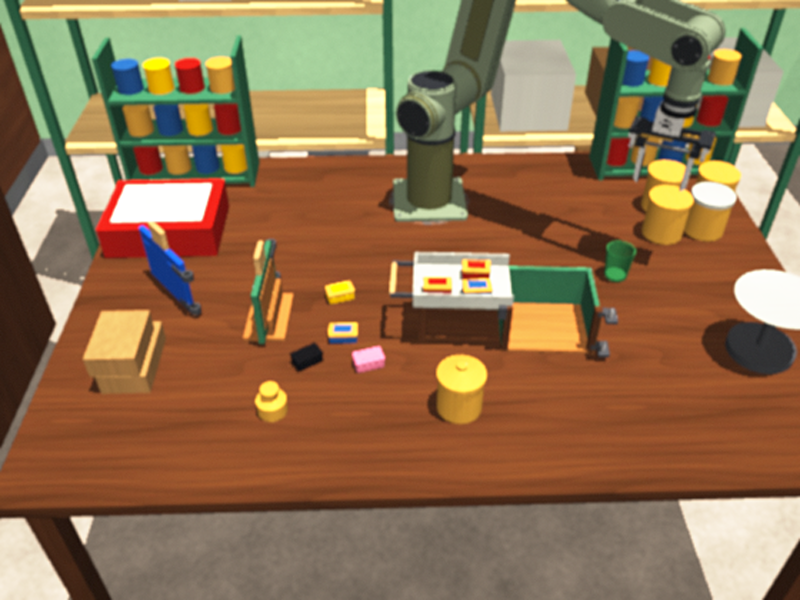

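View pics/top0.png

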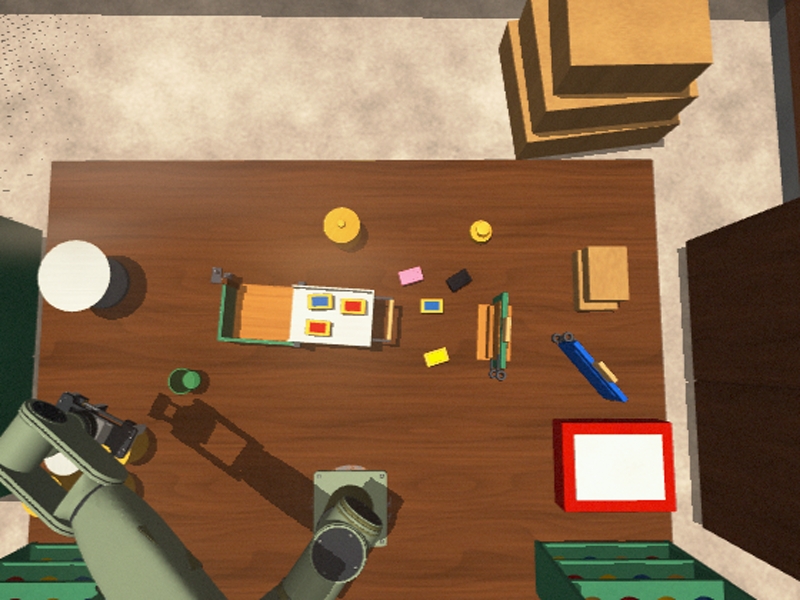

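```bash
cat > h.py <<'E'
import numpy as np, cv2
from station import state, grab_frame
from scipy.spatial.transform import Rotation as Rot
def cam(n):
    s=state(); f=grab_frame(n)
    if n=="wrist":
        T=np.eye(4);T[:3,:3]=Rot.from_quat(s["eef_rot"]).as_matrix();T[:3,3]=s["ee_pos"]
        W=np.linalg.inv(T@np.array(f["hand_eye"])); f["R"]=W[:3,:3];f["t"]=W[:3,3]
    return f
def proj(f,X):
    c=np.atleast_2d(X)@np.array(f["R"]).T+f["t"]; p=c@np.array(f["mtx"]).T
    return p[:,:2]/p[:,2:]
def ray(f,uv,z):
    R=np.array(f["R"]);o=-R.T@f["t"];d=R.T@np.linalg.solve(f["mtx"],[*uv,1.]);return o+d*(z-o[2])/d[2]
def crop(f,x0,y0,x1,y1,k):
    return cv2.resize(f["color"][y0:y1,x0:x1,::-1],None,fx=k,fy=k,interpolation=cv2.INTER_CUBIC)
def tcpmove(goal,yaw_y=None,down=True):
    """world goal -> tool-frame shift from current measured pose"""
    s=state();R=Rot.from_quat(s["eef_rot"]).as_matrix();return R.T@(np.array(goal)-s["ee_pos"])
E
python3 - <<'E'
from h import *
t=cam("top");s=cam("scene")
a=crop(t,265,175,365,275,4);b=crop(t,140,180,240,280,4)
c=crop(s,160,160,260,260,4)[:200*2];d=crop(s,360,170,460,270,4)
m=np.zeros((600,800,3),np.uint8)
m=cv2.resize(np.vstack([np.hstack([a,b]),np.hstack([c,d])]),(600,600))
cv2.imwrite("pics/m1.png",cv2.resize(m,(600,600)))
k=.7
for n,u,v,z in [("canister",342,224,.12),("weight",481,231,.06),("glass",185,381,.08),("tinB",431,306,.03),("tinY",436,357,.03),("tabtop mid",507,330,.198),("knucklehi",498,370,.12),("pinhi",217,272,.14),("handle",391,320,.131),("hingeL",292,286,.143),("hingeR",292,343,.14)]:
    print(n,ray(t,(u*k,v*k),z).round(3))
E
```

```text
canister [0.736 0.015 0.12 ]
weight [ 0.73  -0.351  0.06 ]
glass [0.336 0.419 0.08 ]
tinB [ 0.531 -0.217  0.03 ]
tinY [ 0.395 -0.229  0.03 ]
tabtop mid [ 0.459 -0.386  0.198]
knucklehi [ 0.362 -0.377  0.12 ]
pinhi [0.609 0.326 0.14 ]
handle [ 0.488 -0.11   0.131]
hingeL [0.573 0.137 0.143]
hingeR [0.431 0.135 0.14 ]
```

View pics/m1.png

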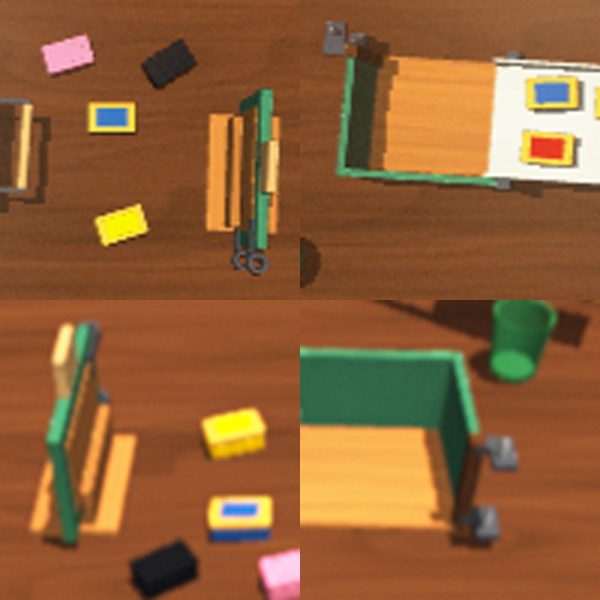

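```bash
python3 - <<'E'
from h import *
from scipy.optimize import least_squares
t=cam("top");s=cam("scene");w=cam("wrist");print(np.array(grab_frame("wrist")["hand_eye"]).round(3),np.array(w["mtx"]).round(1))
def P(p,L):
    c,n=np.cos(p[2]),np.sin(p[2]);return np.array(L)@np.array([[c,n,0],[-n,c,0],[0,0,1]])+[p[0],p[1],0]
def fit(obs,p0):
    g=lambda p:np.concatenate([(proj(f,P(p,[L]))[0]-uv) for f,L,uv in obs])
    r=least_squares(g,p0,loss="soft_l1");print(r.x[:2].round(4),np.degrees(r.x[2]).round(2));print(r.fun.reshape(-1,2).round(1).tolist());return r.x
m=lambda u,v:(140+(u-300)/3,180+v/3)
n=lambda u,v:(360+(u-300)/3,170+(v-300)/3)
b=fit([(t,(-.08,.1,.11),m(339,176)),(t,(-.08,-.1,.113),m(503,185)),(t,(.08,-.1,.113),m(513,55)),(s,(-.08,.1,.11),n(462,352)),
 (t,(0,-.335,.131),(391*.7,320*.7))],[.5,.235,-.06])
print("pinhi guess",P(b,[(.08,.1,.12)]))
m=lambda u,v:(265+u/3,175+v/3)
g=fit([(t,(0,-.0945,.15),m(265,91)),(t,(0,.0945,.15),m(262,248)),(t,(0,.1115,.133),m(257,262)),(t,(0,.1115,.038),m(238,260)),(t,(0,0,.198),m(272,167))],[.46,-.38,1.57])
print("gate grip",P(g,[(0,0,.18)]))
E
```

```text
[[-0.001 -0.965 -0.261  0.075]
 [ 1.    -0.001  0.001  0.002]
 [-0.001 -0.261  0.965 -0.179]
 [ 0.     0.     0.     1.   ]] [[292.2   0.  283.3]
 [  0.  292.2 210. ]
 [  0.    0.    1. ]]
[0.5114 0.2241] -4.04
[[-0.8, -0.4], [-0.5, 0.3], [-0.1, -0.3], [-2.3, -0.1], [0.1, -0.0]]
pinhi guess [[0.59830001 0.31825587 0.12      ]]
[ 0.4609 -0.3875] 86.57
[[0.2, -0.9], [-0.7, 0.4], [-0.1, 0.4], [1.3, 0.2], [-0.2, -0.3]]
gate grip [[ 0.46088241 -0.38754118  0.18      ]]
```

```bash
python3 -m jog '[[[-0.03,-0.04,-0.05,0,0,0,0.06],[-0.06,-0.07,-0.1,0,0,-5,0.06],[-0.585,-0.714,-0.156,0,0,-23.2,0.06],[-0.585,-0.714,-0.156,0,0,-23.2,0.06],[-0.585,-0.714,-0.156,0,0,-23.2,0.06],[-0.585,-0.714,-0.156,0,0,-23.2,0.06],[-0.585,-0.714,-0.156,0,0,-23.2,0.06],[-0.585,-0.714,-0.156,0,0,-23.2,0.06],[-0.585,-0.714,-0.156,0,0,-23.2,0.06],[-0.585,-0.714,-0.156,0,0,-23.2,0.06],[-0.585,-0.714,-0.156,0,0,-23.2,0.06],[-0.585,-0.714,-0.156,0,0,-23.2,0.06]]]'; python3 - <<'E'
from h import *
G=np.array([.461,-.3875,.36]);print(tcpmove(G),Rot.from_quat(state()["eef_rot"]).as_matrix().round(3).tolist())
E
```

```text
time_s: 1.9
ee_pos: [0.4131, -0.174, 0.3451]
eef_rot: [0.03, 1.0, -0.0, 0.001]
contact_force: [0.9, -0.1, -0.1]
opening: 0.0599
grip_force: 0.0
[-0.06055413 -0.21023586 -0.01473595] [[-0.998, 0.06, 0.001], [0.06, 0.998, -0.0], [-0.001, -0.0, -1.0]]
```

```bash
python3 -m jog '[[[-0.06,-0.21,-0.015,0,0,0,0.06],[-0.06,-0.21,-0.015,0,0,0,0.06],[-0.06,-0.21,-0.015,0,0,0,0.06],[-0.06,-0.21,-0.015,0,0,0,0.06],[-0.06,-0.21,-0.015,0,0,0,0.06],[-0.06,-0.21,-0.015,0,0,0,0.06]]]'; python3 - <<'E'
from h import *
f=cam("wrist");im=cv2.resize(f["color"][:,:,::-1],(800,600),interpolation=cv2.INTER_CUBIC)
p=np.radians(86.57);A=np.array([[np.cos(p),-np.sin(p),0],[np.sin(p),np.cos(p),0],[0,0,1]])
for L in [(0,.1115,.038),(0,.1115,.133),(0,-.0945,.15),(0,.0945,.15),(0.006,.03,.198),(-.006,.03,.198),(0.006,-.03,.198),(-.006,-.03,.198)]:
    q=proj(f,A@L+[.4609,-.3875,0])[0]/.7;print(L,q.round(0));cv2.drawMarker(im,tuple(int(v) for v in q),(255,0,255),0,10,1)
cv2.imwrite("pics/w1.png",im)
E
```

```text
time_s: 2.65
ee_pos: [0.4605, -0.3841, 0.3595]
eef_rot: [0.029, 1.0, 0.0, -0.0]
contact_force: [0.1, -0.2, -0.0]
opening: 0.06
grip_force: 0.0
(0, 0.1115, 0.038) [400. 154.]
(0, 0.1115, 0.133) [399. 146.]
(0, -0.0945, 0.15) [399. 362.]
(0, 0.0945, 0.15) [399. 164.]
(0.006, 0.03, 0.198) [405. 244.]
(-0.006, 0.03, 0.198) [391. 244.]
(0.006, -0.03, 0.198) [405. 315.]
(-0.006, -0.03, 0.198) [391. 315.]
```

View pics/w1.png

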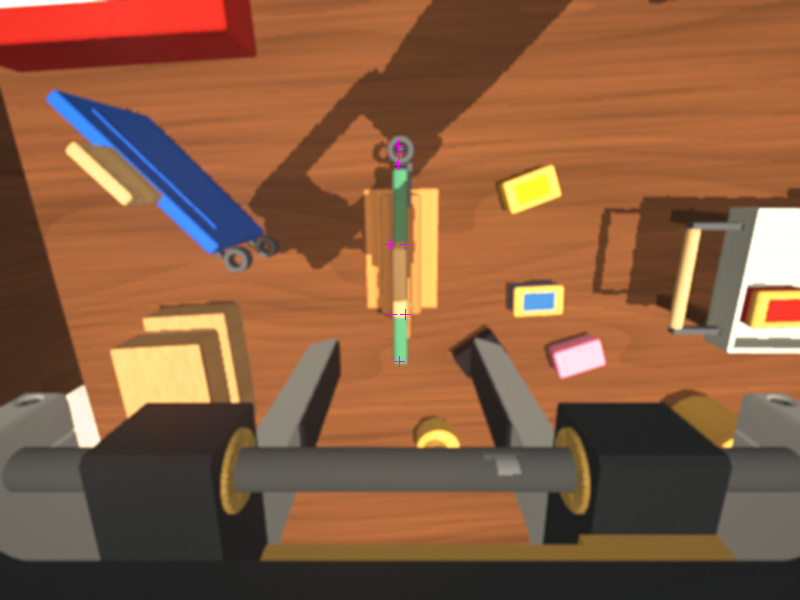

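```bash
python3 -m jog '[[[0,-0.003,0.06,0,0,0,0.06],[0,-0.003,0.12,0,0,0,0.06],[0,-0.003,0.17,0,0,0,0.06],[0,-0.003,0.1985,0,0,0,0.06],[0,-0.003,0.1985,0,0,0,0.06],[0,-0.003,0.1985,0,0,0,0.06],[0,-0.003,0.1985,0,0,0,0.03],[0,-0.003,0.1985,0,0,0,0],[0,-0.003,0.1985,0,0,0,0],[0,-0.003,0.1985,0,0,0,0],[0,-0.003,0.1985,0,0,0,0],[0,-0.003,0.1985,0,0,0,0]]]' 50
```

```text
time_s: 4.2
ee_pos: [0.4603, -0.3881, 0.161]
eef_rot: [0.029, 1.0, -0.0, -0.0]
contact_force: [-0.4, -0.3, -0.6]
opening: 0.0122
grip_force: 50.0
```

```bash
python3 -m jog '[[[0,0,-0.04,0,0,0,0],[0,0,-0.1,0,0,0,0],[0,0,-0.16,0,0,0,0],[0,0,-0.21,0,0,0,0],[-0.01,0.04,-0.21,0,0,5,0],[-0.025,0.09,-0.21,0,0,13,0],[-0.04,0.15,-0.21,0,0,22,0],[-0.06,0.21,-0.21,0,0,31,0],[-0.075,0.27,-0.21,0,0,40,0],[-0.09,0.33,-0.21,0,0,50,0],[-0.11,0.39,-0.21,0,0,60,0],[-0.125,0.45,-0.21,0,0,69,0]]]'; python3 - <<'E'
from h import *
s=state();print(tcpmove((.6636,.2049,.371)),Rot.from_quat(s["eef_rot"]).as_euler('xyz',degrees=True),s["joints"].round(2))
E
```

```text
time_s: 5.7
ee_pos: [0.61, 0.0508, 0.3694]
eef_rot: [0.593, 0.805, -0.001, -0.001]
contact_force: [1.2, -1.1, -3.2]
opening: 0.0113
grip_force: 50.0
[ 0.13124504  0.09693175 -0.00182163] [-1.79847162e+02 -3.73454778e-02  1.07288006e+02] [-0.06  0.22  1.2  -0.    1.73 -0.36]
```

```bash
python3 -m jog '[[[0.04,0.03,0,0,0,8,0],[0.08,0.06,0,0,0,16,0],[0.11,0.08,0,0,0,21.6,0],[0.131,0.097,0,0,0,21.6,0],[0.131,0.097,0,0,0,21.6,0],[0.131,0.097,0,0,0,21.6,0],[0.131,0.097,0,0,0,21.6,0]]]'; python3 - <<'E'
from h import *
s=state();print(Rot.from_quat(s["eef_rot"]).as_euler('xyz',degrees=True),s["joints"].round(2))
f=cam("wrist");im=cv2.resize(f["color"][:,:,::-1],(800,600),interpolation=cv2.INTER_CUBIC)
T=Rot.from_quat(s["eef_rot"]).as_matrix()
# gate in tool: origin underside at tool z=.151... gate y=tool x, gate z=-tool z
for L in [(0,.1115,.123),(0,.1115,.028),(0,.1115,.010),(0,.1115,.105)]:
    X=s["ee_pos"]+T@[L[1],L[0],.151-L[2]]; q=proj(f,X)[0]/.7;print("kn",q.round(1));cv2.drawMarker(im,tuple(int(v) for v in q),(255,0,255),0,10,1)
a=np.radians(-4.04);A=np.array([[np.cos(a),-np.sin(a),0],[np.sin(a),np.cos(a),0],[0,0,1]])
for L in [(.093,.103,.12),(.093,.103,.14),(.093,.103,.025),(.093,.103,.045),(-.08,.1,.11),(.08,.1,.124),(.08,-.1,.124),(-.08,-.1,.113)]:
    q=proj(f,A@L+[.5114,.2241,0])[0]/.7;print(L,q.round(1));cv2.drawMarker(im,tuple(int(v) for v in q),(255,255,0),0,10,1)
cv2.imwrite("pics/w2.png",im)
E
```

```text
time_s: 6.58
ee_pos: [0.6627, 0.2021, 0.3708]
eef_rot: [0.732, 0.682, -0.0, -0.0]
contact_force: [-0.1, 0.3, -4.0]
opening: 0.0117
grip_force: 50.0
[-1.79959527e+02  3.02254697e-02  8.59468462e+01] [ 0.17  0.41  0.96 -0.    1.78  0.24]
kn [401.1 110.6]
kn [402.2 135.7]
kn [402.3 138.7]
kn [401.4 117. ]
(0.093, 0.103, 0.12) [341.7 148.4]
(0.093, 0.103, 0.14) [338.6 146.4]
(0.093, 0.103, 0.025) [353.3 155.6]
(0.093, 0.103, 0.045) [351.3 154.3]
(-0.08, 0.1, 0.11) [169.6 152.6]
(0.08, 0.1, 0.124) [327.7 151.3]
(0.08, -0.1, 0.124) [336.7 345.8]
(-0.08, -0.1, 0.113) [194.6 342.3]
```

View pics/w2.png

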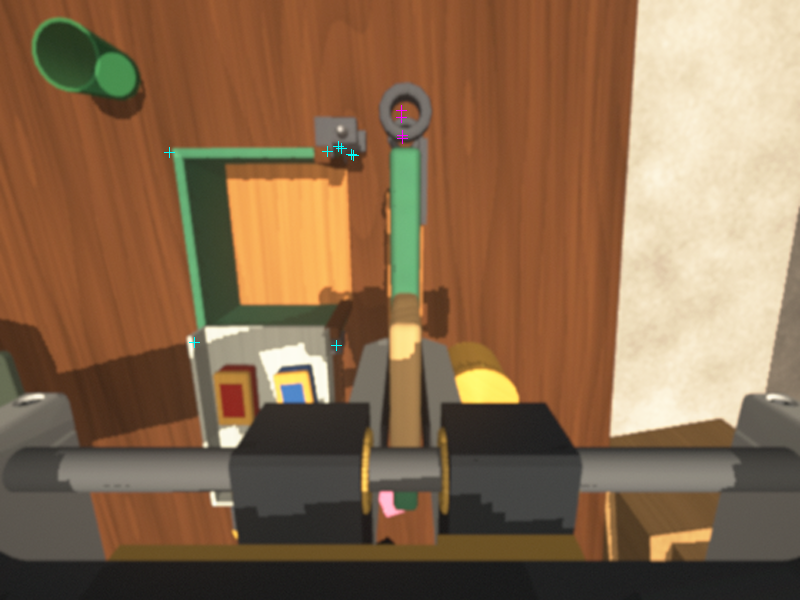

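```bash
python3 - <<'E'
from h import *
f=cam("wrist");t=cam("top")
a=crop(f,200,50,310,130,7)[:, :770];b=crop(t,135,175,245,215,7)[:, :770]
print(a.shape,b.shape)
m=np.vstack([a,b]);m=cv2.resize(m,(700,int(m.shape[0]*700/770)));print(m.shape);cv2.imwrite("pics/z1.png",m[:600] if m.shape[0]<=600 else cv2.resize(m,(550,600)))
E
```

```text
(560, 770, 3) (280, 770, 3)
(763, 700, 3)
```

View pics/z1.png

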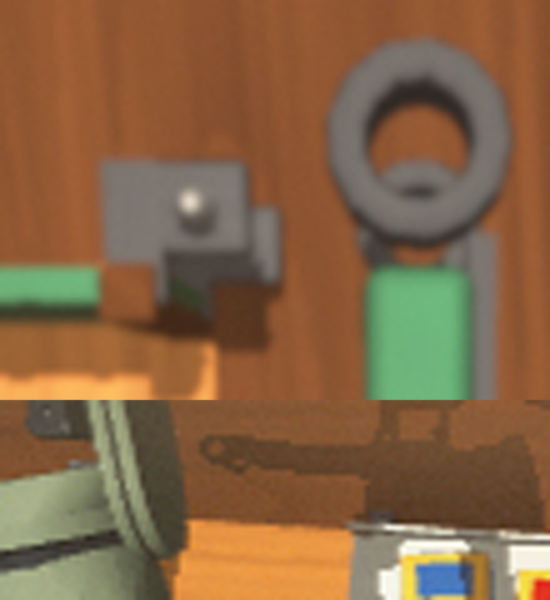

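```bash
python3 - <<'E'
from h import *
f=cam("wrist");s=state()
m=lambda u,v:(200+u/5,50+v/5)
pin=ray(f,m(193,207),.14);post=ray(f,m(128,292),.124);kn=ray(f,m(420,140),s["ee_pos"][2]-.151+.123)
T=Rot.from_quat(s["eef_rot"]).as_matrix()
print(pin,post,kn,T.T@(kn-s["ee_pos"]))
a=np.radians(-4.04);A=np.array([[np.cos(a),-np.sin(a)],[np.sin(a),np.cos(a)]])
print("pin-post bin axes",A.T@(pin-post)[:2], "bin centre from post",post[:2]-A@[.072,.092])
print("shift tool kn->pin",T.T@(pin-kn))
w=ray(f,(178*.7,151*.7),.11);print("corner->centre",w[:2]-A@[-.08,.1])
E
```

```text
[0.61532391 0.33417157 0.14      ] [0.59286994 0.31578053 0.124     ] [0.67280291 0.31305342 0.34346383] [0.11098456 0.00209954 0.02800185]
pin-post bin axes [0.02110247 0.01992729] bin centre from post [0.51456718 0.22908175]
shift tool kn->pin [ 0.0170229  -0.05889576  0.2034425 ]
corner->centre [0.52024552 0.22540216]
```

```bash
python3 -m jog '[[[0.017,0.01,0.05,0,0,0,0],[0.017,0.01,0.1,0,0,0,0],[0.017,0.01,0.14,0,0,0,0],[0.017,0,0.165,0,0,0,0],[0.017,-0.02,0.165,0,0,0,0],[0.017,-0.035,0.165,0,0,0,0],[0.017,-0.045,0.165,0,0,0,0],[0.017,-0.045,0.165,0,0,0,0],[0.017,-0.045,0.165,0,0,0,0]]]'; python3 - <<'E'
from h import *
f=cam("wrist");s=state();print(Rot.from_quat(s["eef_rot"]).as_euler('xyz',degrees=True))
cv2.imwrite("pics/z2.png",crop(f,220,40,340,130,6))
E
```

```text
time_s: 7.9
ee_pos: [0.6198, 0.2232, 0.2065]
eef_rot: [0.731, 0.682, 0.0, 0.0]
contact_force: [0.6, 0.4, -3.7]
opening: 0.0115
grip_force: 50.0
[ 1.79949811e+02 -7.93572392e-03  8.60078923e+01]
```

View pics/z2.png

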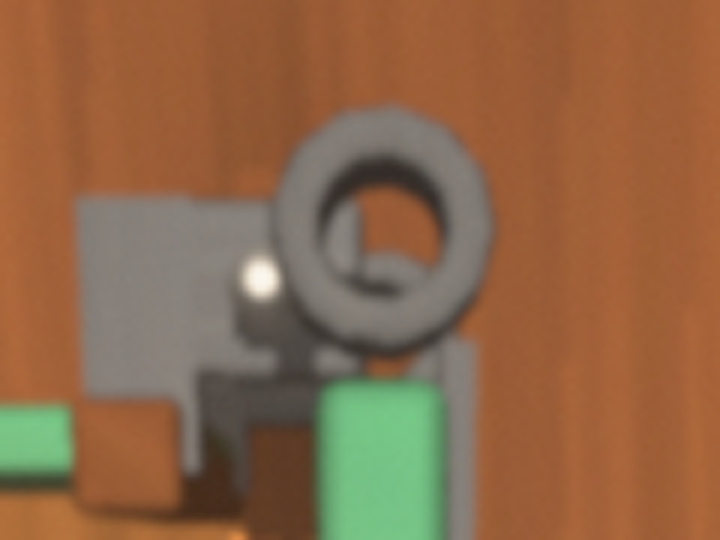

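```bash
python3 - <<'E'
from h import *
f=cam("wrist");s=state();T=Rot.from_quat(s["eef_rot"]).as_matrix()
pin=ray(f,(263.5,86.5),.14);kn=ray(f,(284,78),s["ee_pos"][2]-.028);print(pin,kn,T.T@(pin-kn))
post=ray(f,(220+128/6,40+453/6),.124);print(post)
E
```

```text
[0.61390025 0.33516002 0.14      ] [0.62969084 0.33393292 0.17820716] [ 0.00012222 -0.01586146  0.03819731]
[0.59224483 0.31589314 0.124     ]
```

```bash
python3 -m jog '[[[0,-0.008,0,0,0,0,0],[0,-0.0155,0,0,0,0,0],[0,-0.0155,0,0,0,0,0],[0,-0.0155,0,0,0,0,0],[0,-0.0155,0.008,0,0,0,0],[0,-0.0155,0.016,0,0,0,0],[0,-0.0155,0.022,0,0,0,0],[0,-0.0155,0.026,0,0,0,0],[0,-0.0155,0.026,0,0,0,0]]]'; python3 - <<'E'
from h import *
f=cam("wrist");s=state();print(s["contact_force"].round(1),s["moment"].round(2))
cv2.imwrite("pics/z3.png",crop(f,220,40,340,130,6))
E
```

```text
time_s: 9.12
ee_pos: [0.6034, 0.2243, 0.1794]
eef_rot: [0.731, 0.682, -0.0, -0.0]
contact_force: [0.2, 0.1, -3.5]
opening: 0.0116
grip_force: 50.0
[-0.7  0.3 -3.7] [-0.09  0.11  0.01]
```

View pics/z3.png

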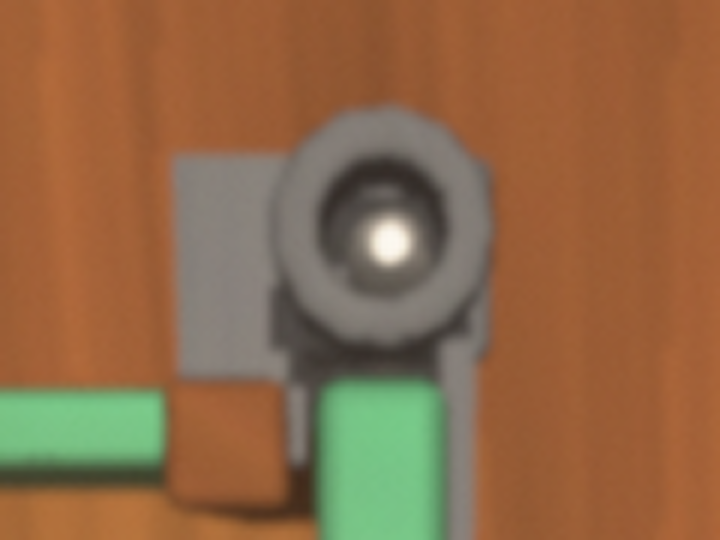

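```bash
python3 -m jog '[[[0,0,0.004,0,0,0,0],[0,0,0.008,0,0,0,0],[0,0,0.011,0,0,0,0],[0,0,0.013,0,0,0,0],[0,0,0.0145,0,0,0,0],[0,0,0.0145,0,0,0,0],[0,0,0.0145,0,0,0,0]]]'
```

```text
time_s: 10.05
ee_pos: [0.6038, 0.2244, 0.166]
eef_rot: [0.731, 0.682, 0.0, 0.0]
contact_force: [-0.0, -0.2, -1.4]
opening: 0.0119
grip_force: 50.0
```

```bash
python3 -m jog '[[[0,0,0.001,0,0,0,0],[0,0,0.001,0,0,0,0.012],[0,0,0.001,0,0,0,0.02],[0,0,0.001,0,0,0,0.03],[0,0,0.001,0,0,0,0.03],[0,0,-0.03,0,0,0,0.03],[0,0,-0.08,0,0,0,0.03],[0,0,-0.14,0,0,0,0.03],[0,0,-0.2,0,0,0,0.03],[0,0,-0.2,0,0,0,0.03]]]'; python3 - <<'E'
from h import *
f=cam("wrist");t=cam("top");s=cam("scene")
a=cv2.resize(crop(f,80,60,400,290,1.25),(400,300));b=crop(t,140,180,300,260,2.5)
c=crop(s,270,170,430,290,2.5)
m=np.vstack([np.hstack([a,c]),np.hstack([cv2.resize(b,(800,300),interpolation=cv2.INTER_AREA)[:, :800]])]);cv2.imwrite("pics/m2.png",m);print(m.shape,state()["ee_pos"])
E
```

```text
time_s: 11.3
ee_pos: [0.6065, 0.2252, 0.3737]
eef_rot: [0.731, 0.682, 0.006, 0.004]
contact_force: [0.1, 0.3, 0.0]
opening: 0.0299
grip_force: 0.0
(600, 800, 3) [0.60324509 0.22435378 0.36402871]
```

View pics/m2.png

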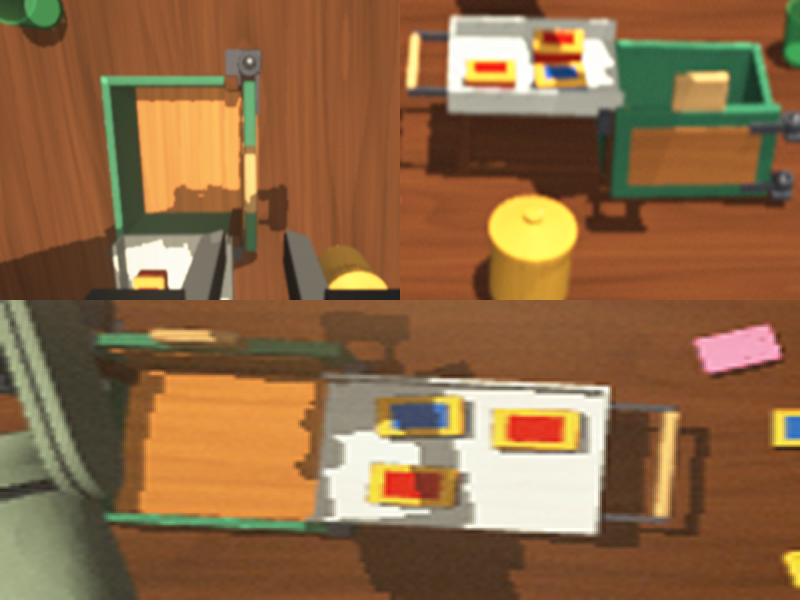

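```bash
python3 -m jog '[[[-0.035,-0.01,0,0,0,-9,0.06],[-0.075,-0.02,0,0,0,-18,0.06],[-0.11,-0.03,0,0,0,-28,0.06],[-0.15,-0.04,0,0,0,-38,0.06],[-0.19,-0.05,0,0,0,-48,0.06],[-0.23,-0.06,0,0,0,-58,0.06],[-0.27,-0.07,0,0,0,-68,0.06],[-0.31,-0.08,0.02,0,0,-78,0.06],[-0.34,-0.092,0.04,0,0,-88,0.06],[-0.34,-0.092,0.05,0,0,-90,0.06],[-0.34,-0.092,0.05,0,0,-90,0.06],[-0.34,-0.092,0.05,0,0,-90,0.06]]]'; python3 - <<'E'
from h import *
f=cam("wrist");s=state();print(s["ee_pos"],s["joints"].round(2))
im=cv2.resize(f["color"][:,:,::-1],(800,600),interpolation=cv2.INTER_CUBIC)
q=proj(f,[.4878,-.110,.137])[0]/.7;print(q);cv2.drawMarker(im,tuple(int(v) for v in q),(255,0,255),0,10,1)
cv2.imwrite("pics/w3.png",im)
E
```

```text
time_s: 12.95
ee_pos: [0.4889, -0.1075, 0.3157]
eef_rot: [0.034, 0.999, 0.0, 0.0]
contact_force: [-0.0, -0.0, 0.1]
opening: 0.0598
grip_force: 0.0
[ 0.48904802 -0.10753241  0.31609438] [-0.39 -0.02  1.56  0.    1.6  -1.89]
[399.40341254 274.21201089]
```

View pics/w3.png

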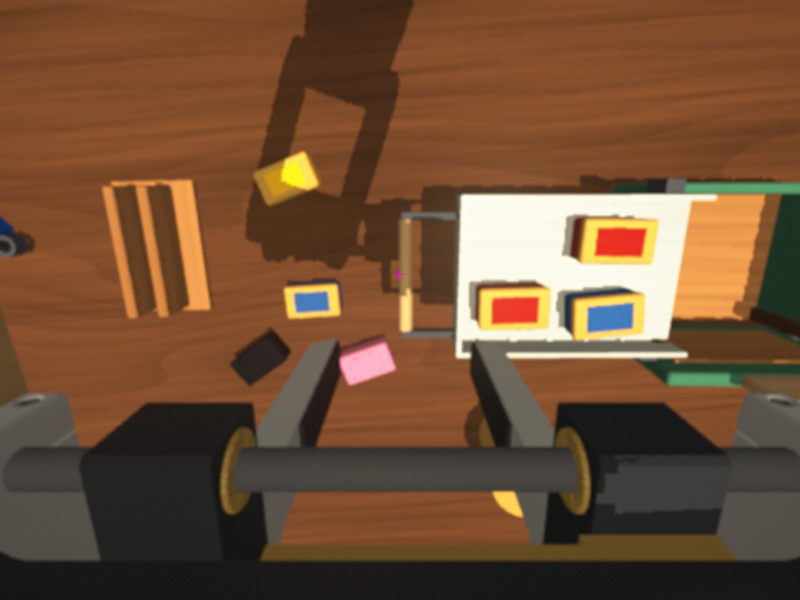

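```bash
python3 -m jog '[[[0,0.001,0.06,0,0,0,0.035],[0,0.001,0.12,0,0,0,0.035],[0,0.001,0.17,0,0,0,0.035],[0,0.001,0.198,0,0,0,0.035],[0,0.001,0.198,0,0,0,0.035],[0,0.001,0.198,0,0,0,0.01],[0,0.001,0.198,0,0,0,0.005],[0,0.001,0.198,0,0,0,0.005],[0,0.001,0.198,0,0,0,0.005],[0,0.001,0.198,0,0,0,0.005]]]' 10; python3 - <<'E'
from h import *
s=state();print(s["ee_pos"],s["contact_force"].round(2))
r=.2357;a0=np.arctan2(18,235)
for th in np.r_[np.arange(.1,1.0,.1),.97]:
    print(round(th,2),"dy_tool %.3f dz_tool %.3f"%(r*(np.cos(a0)-np.cos(a0+th)),-r*(np.sin(a0+th)-np.sin(a0))))
E
```

```text
time_s: 14.25
ee_pos: [0.49, -0.1071, 0.1194]
eef_rot: [0.035, 0.999, 0.0, 0.002]
contact_force: [-0.7, 3.3, 5.7]
opening: 0.0119
grip_force: 10.0
[ 0.49002122 -0.10711393  0.11942022] [-0.69  3.27  5.68]
0.1 dy_tool 0.003 dz_tool -0.023
0.2 dy_tool 0.008 dz_tool -0.046
0.3 dy_tool 0.016 dz_tool -0.069
0.4 dy_tool 0.026 dz_tool -0.090
0.5 dy_tool 0.037 dz_tool -0.110
0.6 dy_tool 0.051 dz_tool -0.130
0.7 dy_tool 0.067 dz_tool -0.147
0.8 dy_tool 0.084 dz_tool -0.163
0.9 dy_tool 0.103 dz_tool -0.177
0.97 dy_tool 0.117 dz_tool -0.186
```

```bash
python3 -m jog '[[[0,0.001,-0.012,0,0,0,0.005],[0,0.003,-0.023,0,0,0,0.005],[0,0.005,-0.035,0,0,0,0.005],[0,0.008,-0.046,0,0,0,0.005],[0,0.012,-0.058,0,0,0,0.005],[0,0.016,-0.069,0,0,0,0.005],[0,0.021,-0.08,0,0,0,0.005],[0,0.026,-0.09,0,0,0,0.005],[0,0.031,-0.1,0,0,0,0.005],[0,0.037,-0.11,0,0,0,0.005],[0,0.044,-0.12,0,0,0,0.005],[0,0.051,-0.13,0,0,0,0.005]]]' 14
```

```text
time_s: 15.75
ee_pos: [0.4931, -0.0585, 0.249]
eef_rot: [0.035, 0.999, -0.002, 0.002]
contact_force: [4.2, -3.4, -1.6]
opening: 0.011
grip_force: 14.0
```

```bash
python3 -m jog '[[[0,0.008,-0.009,0,0,0,0.005],[0,0.016,-0.017,0,0,0,0.005],[0,0.025,-0.025,0,0,0,0.005],[0,0.033,-0.033,0,0,0,0.005],[0,0.042,-0.04,0,0,0,0.005],[0,0.052,-0.047,0,0,0,0.005],[0,0.066,-0.056,0,0,0,0.005],[0,0.066,-0.056,0,0,0,0.005],[0,0.066,-0.056,0,0,0,0.005],[0,0.066,-0.056,0,0,0,0.005],[0,0.066,-0.056,0,0,0,0.005],[0,0.066,-0.056,0,0,0,0.005]]]'; python3 - <<'E'
from h import *
f=cam("wrist");t=cam("top");s=cam("scene")
a=cv2.resize(f["color"][:,:,::-1],(400,300));b=crop(t,140,170,300,290,2.5);c=crop(s,260,150,460,300,2)
cv2.imwrite("pics/m3.png",np.vstack([np.hstack([a,b]),np.hstack([c,c*0])]))
E
```

```text
time_s: 17.25
ee_pos: [0.4976, 0.006, 0.3071]
eef_rot: [0.036, 0.999, -0.004, 0.002]
contact_force: [0.6, -6.1, 7.0]
opening: 0.0116
grip_force: 14.0
```

View pics/m3.png

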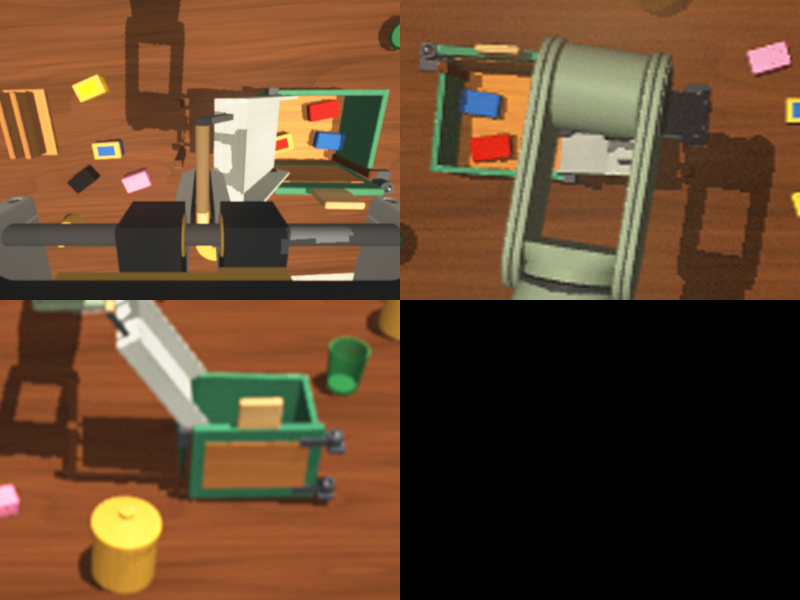

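```bash
python3 -m jog '[[[0,-0.014,0.009,0,0,0,0.005],[0,-0.033,0.023,0,0,0,0.005],[0,-0.05,0.039,0,0,0,0.005],[0,-0.066,0.056,0,0,0,0.005],[0,-0.073,0.066,0,0,0,0.005],[0,-0.08,0.076,0,0,0,0.005],[0,-0.086,0.086,0,0,0,0.005],[0,-0.091,0.096,0,0,0,0.005],[0,-0.096,0.106,0,0,0,0.005],[0,-0.101,0.117,0,0,0,0.005],[0,-0.105,0.128,0,0,0,0.005],[0,-0.109,0.14,0,0,0,0.005]]]'
```

```text
time_s: 18.9
ee_pos: [0.4898, -0.0996, 0.1627]
eef_rot: [0.035, 0.999, 0.0, 0.001]
contact_force: [4.3, -1.3, -0.5]
opening: 0.0113
grip_force: 14.0
```

```bash
python3 -m jog '[[[0,-0.003,0.011,0,0,0,0.005],[0,-0.005,0.023,0,0,0,0.005],[0,-0.007,0.034,0,0,0,0.005],[0,-0.008,0.046,0,0,0,0.005],[0,-0.008,0.046,0,0,0,0.005],[0,-0.008,0.046,0,0,0,0.035],[0,-0.008,0.046,0,0,0,0.035],[0,-0.008,0.046,0,0,0,0.035],[0,-0.008,-0.01,0,0,0,0.035],[0,-0.008,-0.07,0,0,0,0.035],[0,-0.008,-0.13,0,0,0,0.035],[0,-0.008,-0.18,0,0,0,0.035]]]'
```

```text
time_s: 20.4
ee_pos: [0.4883, -0.1074, 0.3463]
eef_rot: [0.035, 0.999, -0.0, 0.001]
contact_force: [0.1, -0.7, -0.1]
opening: 0.0349
grip_force: 0.0
```

```bash
python3 - <<'E'
from h import *
for n in("wrist","top"):
    f=cam(n);h=cv2.cvtColor(f["color"],cv2.COLOR_RGB2HSV);m=cv2.inRange(h,(20,150,90),(34,255,255))
    m|=cv2.inRange(h,(100,120,90),(125,255,255)) 
    for c in cv2.findContours(m,0,2)[0]:
        if cv2.contourArea(c)<60: continue
        r=cv2.minAreaRect(c);b=cv2.boxPoints(r);W=np.array([ray(f,p,.03)[:2] for p in b]);e=W[1]-W[0],W[2]-W[1]
        L=max(e,key=np.linalg.norm);C=W.mean(0)
        if np.linalg.norm(L)<.1: print(n,np.round(r[0],0),C.round(3),[round(np.linalg.norm(x),3) for x in e],"long dir deg",np.degrees(np.arctan2(L[1],L[0])).round(1)%180)
f=cam("wrist");t=cam("top")
cv2.imwrite("pics/m4.png",np.vstack([cv2.resize(f["color"][:,:,::-1],(400,300)),crop(t,140,150,340,300,2)]))
E
```

```text
wrist [222. 206.] [ 0.534 -0.216] [np.float64(0.058), np.float64(0.034)] long dir deg 89.9
wrist [511. 193.] [0.546 0.285] [np.float64(0.038), np.float64(0.057)] long dir deg 79.7
wrist [207. 124.] [ 0.396 -0.223] [np.float64(0.05), np.float64(0.034)] long dir deg 107.6
top [304. 250.] [ 0.394 -0.225] [np.float64(0.054), np.float64(0.035)] long dir deg 105.7
top [172. 211.] [0.546 0.283] [np.float64(0.034), np.float64(0.057)] long dir deg 80.3
top [336. 161.] [ 0.739 -0.353] [np.float64(0.056), np.float64(0.055)] long dir deg 179.0
top [239. 158.] [0.754 0.025] [np.float64(0.094), np.float64(0.091)] long dir deg 89.8
```

View pics/m4.png

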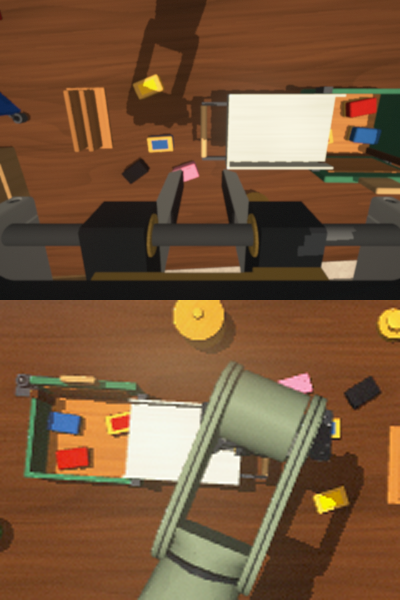

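```bash
python3 -m jog '[[[-0.006,-0.012,0,0,0,10,0.06],[-0.012,-0.024,0.02,0,0,20,0.06],[-0.018,-0.036,0.04,0,0,30,0.06],[-0.024,-0.048,0.06,0,0,40,0.06],[-0.03,-0.06,0.08,0,0,50,0.06],[-0.036,-0.072,0.09,0,0,60,0.06],[-0.042,-0.084,0.1,0,0,70,0.06],[-0.048,-0.096,0.11,0,0,80,0.06],[-0.0536,-0.1055,0.12,0,0,86,0.06],[-0.0536,-0.1055,0.14,0,0,86,0.06],[-0.0536,-0.1055,0.14,0,0,86,0.06],[-0.0536,-0.1055,0.14,0,0,86,0.06]]]' 25; python3 - <<'E'
from h import *
s=state();print(s["ee_pos"],Rot.from_quat(s["eef_rot"]).as_euler('xyz',degrees=True))
f=cam("wrist");h=cv2.cvtColor(f["color"],cv2.COLOR_RGB2HSV);m=cv2.inRange(h,(20,150,90),(34,255,255))|cv2.inRange(h,(100,120,90),(125,255,255))
T=Rot.from_quat(s["eef_rot"]).as_matrix()
for c in cv2.findContours(m,0,2)[0]:
    if cv2.contourArea(c)<300: continue
    r=cv2.minAreaRect(c);W=np.array([ray(f,p,.03) for p in cv2.boxPoints(r)]);C=W.mean(0)
    if abs(C[1])<.3:
        E=max(W[1]-W[0],W[2]-W[1],key=np.linalg.norm);print(np.round(r[0]),C.round(3),(T.T@(C-s["ee_pos"])).round(4),np.degrees(np.arctan2(E[1],E[0]))%180,[np.linalg.norm(W[1]-W[0]).round(3),np.linalg.norm(W[2]-W[1]).round(3)])
E
```

```text
time_s: 22.1
ee_pos: [0.534, -0.2159, 0.2027]
eef_rot: [0.707, 0.707, -0.0, -0.001]
contact_force: [0.0, 0.1, 0.1]
opening: 0.0599
grip_force: 0.0
[ 0.53397433 -0.2158938   0.20273433] [-1.79895627e+02 -5.95476442e-02  9.00363353e+01]
[282. 197.] [ 0.534 -0.217  0.03 ] [-0.0008  0.0008  0.1727] 90.34427723385508 [np.float64(0.018), np.float64(0.035)]
[176. 204.] [ 0.403 -0.226  0.03 ] [-0.0104 -0.1307  0.173 ] 105.02233367045179 [np.float64(0.043), np.float64(0.06)]
```

```bash
python3 -m jog '[[[0,0,0.06,0,0,0,0.06],[0,0,0.12,0,0,0,0.06],[0,0,0.17,0,0,0,0.06],[0,0,0.197,0,0,0,0.06],[0,0,0.197,0,0,0,0.06],[0,0,0.197,0,0,0,0.03],[0,0,0.197,0,0,0,0.03],[0,0,0.197,0,0,0,0.03],[0,0,0.197,0,0,0,0.03],[0,0,0.14,0,0,0,0.03],[0,0,0.08,0,0,0,0.03],[0,0,0.02,0,0,0,0.03]]]' 25
```

```text
time_s: 23.65
ee_pos: [0.5343, -0.2161, 0.1854]
eef_rot: [0.707, 0.707, 0.0, -0.0]
contact_force: [1.5, -0.5, -0.5]
opening: 0.038
grip_force: 25.0
```

```bash
python3 -m jog '[[[0,0,-0.05,0,0,0,0.03],[0.03,-0.002,-0.067,0,0,-9,0.03],[0.08,-0.005,-0.067,0,0,-18,0.03],[0.13,-0.01,-0.067,0,0,-28,0.03],[0.18,-0.013,-0.067,0,0,-38,0.03],[0.23,-0.016,-0.067,0,0,-48,0.03],[0.28,-0.02,-0.067,0,0,-58,0.03],[0.33,-0.022,-0.067,0,0,-68,0.03],[0.38,-0.026,-0.067,0,0,-78,0.03],[0.436,-0.029,-0.067,0,0,-86,0.03],[0.436,-0.029,-0.067,0,0,-86,0.03],[0.436,-0.029,-0.067,0,0,-86,0.03]]]'; python3 - <<'E'
from h import *
s=state();T=Rot.from_quat(s["eef_rot"]).as_matrix();print(tcpmove((.505,.22,.07)),T[:2,:2],s["joints"].round(2))
E
```

```text
time_s: 25.15
ee_pos: [0.5052, 0.2193, 0.2505]
eef_rot: [0.035, 0.999, -0.0, -0.0]
contact_force: [-0.0, -0.4, -1.2]
opening: 0.0381
grip_force: 25.0
[0.00022913 0.00085026 0.18046887] [[-0.99758296  0.06948529]
 [ 0.06948541  0.99758263]] [ 0.25  0.12  1.54 -0.    1.47 -1.25]
```

```bash
python3 -m jog '[[[0,0,0.06,0,0,0,0.03],[0,0,0.11,0,0,0,0.03],[0,0,0.15,0,0,0,0.03],[0,0,0.175,0,0,0,0.03],[0,0,0.175,0,0,0,0.03],[0,0,0.175,0,0,0,0.05],[0,0,0.175,0,0,0,0.06],[0,0,0.175,0,0,0,0.06],[0,0,0.12,0,0,0,0.06],[0,0,0.06,0,0,0,0.06],[0,0,0,0,0,0,0.06],[0,0,0,0,0,0,0.06]]]'; python3 - <<'E'
from h import *
t=cam("top");f=t;h=cv2.cvtColor(f["color"],cv2.COLOR_RGB2HSV);m=cv2.inRange(h,(20,150,90),(34,255,255))
for c in cv2.findContours(m,0,2)[0]:
    if cv2.contourArea(c)<60: continue
    r=cv2.minAreaRect(c);W=np.array([ray(f,p,.03) for p in cv2.boxPoints(r)]);C=W.mean(0);E=max(W[1]-W[0],W[2]-W[1],key=np.linalg.norm);print(C.round(3),np.linalg.norm(E).round(3),(np.degrees(np.arctan2(E[1],E[0]))%180).round(1))
E
```

```text
time_s: 26.65
ee_pos: [0.5094, 0.2209, 0.2584]
eef_rot: [0.034, 0.999, 0.002, 0.007]
contact_force: [-0.4, 0.7, -0.2]
opening: 0.0599
grip_force: 0.0
[0.032 0.666 0.03 ] 0.112 89.8
[0.042 0.798 0.03 ] 0.108 89.8
[0.157 0.629 0.03 ] 0.109 89.8
[ 0.396 -0.227  0.03 ] 0.062 108.1
[ 0.739 -0.353  0.03 ] 0.056 179.0
[0.754 0.025 0.03 ] 0.094 89.8
```

```bash
python3 -m jog '[[[0.01,-0.05,0,0,0,7,0.06],[0.02,-0.1,0,0,0,14,0.06],[0.025,-0.15,0,0,0,22,0.06],[0.035,-0.2,0,0,0,30,0.06],[0.044,-0.25,0,0,0,38,0.06],[0.052,-0.3,0,0,0,46,0.06],[0.061,-0.35,0,0,0,54,0.06],[0.07,-0.4,0.02,0,0,62,0.06],[0.078,-0.4515,0.05,0,0,70,0.06],[0.078,-0.4515,0.05,0,0,70,0.06],[0.078,-0.4515,0.05,0,0,70,0.06]]]' 25; python3 - <<'E'
from h import *
s=state();print(s["ee_pos"],Rot.from_quat(s["eef_rot"]).as_euler('xyz',degrees=True))
f=cam("wrist");h=cv2.cvtColor(f["color"],cv2.COLOR_RGB2HSV);m=cv2.inRange(h,(20,150,90),(34,255,255))
T=Rot.from_quat(s["eef_rot"]).as_matrix()
for c in cv2.findContours(m,0,2)[0]:
    if cv2.contourArea(c)<300: continue
    r=cv2.minAreaRect(c);W=np.array([ray(f,p,.03) for p in cv2.boxPoints(r)]);C=W.mean(0)
    E=max(W[1]-W[0],W[2]-W[1],key=np.linalg.norm);print(np.round(r[0]),C.round(3),(T.T@(C-s["ee_pos"])).round(4),np.degrees(np.arctan2(E[1],E[0]))%180,[np.linalg.norm(W[1]-W[0]).round(3),np.linalg.norm(W[2]-W[1]).round(3)])
E
```

```text
time_s: 28.08
ee_pos: [0.3956, -0.2244, 0.1994]
eef_rot: [0.602, 0.799, 0.0, -0.001]
contact_force: [-0.1, 0.9, 0.1]
opening: 0.06
grip_force: 0.0
[ 0.39563805 -0.22444457  0.19940208] [-1.79932751e+02 -1.60559568e-01  1.06037142e+02]
[282. 196.] [ 0.395 -0.223  0.03 ] [9.000e-04 1.000e-04 1.694e-01] 106.6458734194412 [np.float64(0.035), np.float64(0.051)]
```

```bash
python3 -m jog '[[[0,0,0.06,0,0,0,0.06],[0,0,0.12,0,0,0,0.06],[0,0,0.17,0,0,0,0.06],[0,0,0.194,0,0,0,0.06],[0,0,0.194,0,0,0,0.06],[0,0,0.194,0,0,0,0.03],[0,0,0.194,0,0,0,0.03],[0,0,0.194,0,0,0,0.03],[0,0,0.194,0,0,0,0.03],[0,0,0.14,0,0,0,0.03],[0,0,0.08,0,0,0,0.03],[0,0,0.02,0,0,0,0.03]]]' 25; python3 - <<'E'
from h import *
t=cam("top");f=t;cv2.imwrite("pics/t5.png",crop(t,140,170,300,290,3))
print(state()["ee_pos"])
E
```

```text
time_s: 29.62
ee_pos: [0.3959, -0.2251, 0.1824]
eef_rot: [0.602, 0.799, 0.0, 0.0]
contact_force: [0.7, -1.2, -0.8]
opening: 0.0377
grip_force: 25.0
[ 0.40058897 -0.22889996  0.19152485]
```

View pics/t5.png

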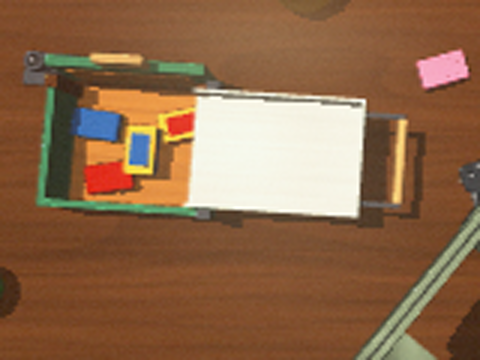

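```bash
python3 -m jog '[[[0,0,-0.04,0,0,0,0.03],[0.03,0.015,-0.07,0,0,-7,0.03],[0.08,0.04,-0.07,0,0,-15,0.03],[0.12,0.066,-0.07,0,0,-23,0.03],[0.165,0.09,-0.07,0,0,-31,0.03],[0.205,0.115,-0.07,0,0,-39,0.03],[0.25,0.14,-0.07,0,0,-47,0.03],[0.29,0.165,-0.07,0,0,-55,0.03],[0.33,0.187,-0.07,0,0,-63,0.03],[0.368,0.2085,-0.07,0,0,-70,0.03],[0.368,0.2085,-0.07,0,0,-70,0.03],[0.368,0.2085,-0.07,0,0,-70,0.03]]]'
```

```text
time_s: 31.18
ee_pos: [0.4947, 0.1854, 0.2502]
eef_rot: [0.035, 0.999, -0.0, -0.0]
contact_force: [-0.3, -0.9, 0.3]
opening: 0.0384
grip_force: 25.0
```

```bash
python3 -m jog '[[[0,0,0.06,0,0,0,0.03],[0,0,0.11,0,0,0,0.03],[0,0,0.15,0,0,0,0.03],[0,0,0.172,0,0,0,0.03],[0,0,0.172,0,0,0,0.03],[0,0,0.172,0,0,0,0.05],[0,0,0.172,0,0,0,0.055],[0,0,0.172,0,0,0,0.055],[0,0,0.12,0,0,0,0.055],[0,0,0.06,0,0,0,0.055],[0,0,-0.05,0,0,0,0.055],[0,0,-0.05,0,0,0,0.055]]]'
```

```text
time_s: 32.67
ee_pos: [0.4957, 0.1862, 0.3045]
eef_rot: [0.034, 0.999, 0.001, 0.002]
contact_force: [0.3, 0.1, -0.0]
opening: 0.0551
grip_force: 0.0
```

```bash
python3 -m jog '[[[0,-0.05,-0.03,0,0,0,0.055],[0,-0.1,-0.05,0,0,0,0.055],[0,-0.15,-0.05,0,0,0,0.055],[0,-0.2,-0.05,0,0,0,0.055],[0,-0.25,-0.05,0,0,0,0.055],[0,-0.25,-0.05,0,0,0,0.055],[0,-0.25,-0.05,0,0,0,0.055]]]';python3 - <<'E'
from h import *
f=cam("wrist");t=cam("top");s=cam("scene")
a=cv2.resize(f["color"][:,:,::-1],(400,300));b=crop(t,140,170,260,260,3.334)[:300,:400];c=crop(s,60,140,460,290,2)
cv2.imwrite("pics/m6.png",np.vstack([np.hstack([a,b]),c]))
E
```

```text
time_s: 33.55
ee_pos: [0.4778, -0.0632, 0.3509]
eef_rot: [0.035, 0.999, 0.0, 0.0]
contact_force: [1.4, 1.2, -0.9]
opening: 0.0552
grip_force: 0.0
```

View pics/m6.png

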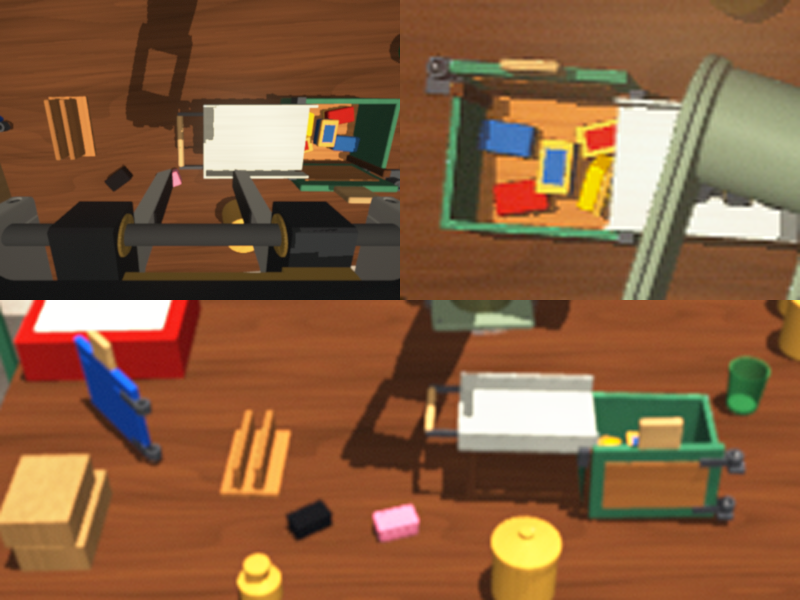

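```bash
python3 -c "from station import close_job; print(close_job())"
```

```text
the job is handed in; nothing more can be done
None
```

The job is handed in: the gate is hung on both pins and shut, the tray was tipped empty and is back level, all five tins found are in the bin, and the canister, glass and weight were not touched.

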